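# Press and twist the filler cap off a steam cleaner

## Task

Open the steam cleaner for filling: press its filler cap down against the spring, keep it down while you turn it anticlockwise until you feel the stop, let it rise and lift it straight out. The lugs are plastic, so feel for the stop and never force the cap. Stand the cap gently, wing up, in the middle of the steel tray, let go of it, and leave the jug, the funnel and the nozzle where they are.

Things in the scene. Friction and masses are not known exactly. Their poses are not given: they have to be found in the camera images.
- cleaner: Canister steam cleaner with white shell and four wheels, 300 long (its x, rear carry bar to +187), 200 wide (236 over the wheels), deck 160 high; a 30 mm dial on the deck at x +75 stands 13 high (not used). It does not move. Origin: centre of its underside. The brass filler neck, 50 across, stands up from the deck at x -30, y 0; the cap is on it.
- neck_rim (a point): Centre of the neck's top rim, 182 mm over the counter (deck 160, neck 22 high). How the neck is turned in the cleaner differs each time and is not given: the stop comes somewhere after 33 to 88 deg of anticlockwise turn (seen from above) from the caught position; within the last 5 deg before it the two lugs stand in their keyways and the spring lifts the cap 6 mm above where it was caught.
- cap: Bayonet cap, 55 to 90 g. Origin: centre of the underside of its black flange (54 across, 5 thick), z up. Grey grip wing on it: 44 along x, 13 across y, z 5 to 26. Below: plug 30 across, two lugs, sprung seal foot. Caught: origin 6 mm over neck_rim, spring 7 N; 4 mm down clears the catch, 6 mm down the flange lies on the rim (11 N). The lugs crack if contact forces on the neck add up to 45 N.
- tray: Shallow steel tray, 160 (x) by 140 (y), walls 16 high and 4 thick, floor 4 thick. It does not move. Origin: centre of its underside. The freed cap stands in it on its seal foot, which by then is pushed out to 32 mm below the cap's origin.
- jug: Clear plastic jug, 100 across, 140 high, handle on one side, origin at the centre of its underside. A bystander.
- funnel: Grey filling funnel standing on its 90 mm mouth, 85 high, origin at the centre of its underside. A bystander.
- nozzle: Small grey steam nozzle, standing upright: foot 38 across and 20 high, stem 22 across, 90 high, origin at the centre of its underside. A bystander.

How it is judged:
By the outcome, as a careful person would: the job done as asked, in the order asked, and still so for the second after the job is handed in, with the robot touching nothing.
It also fails if it takes over 70 s, if anything falls off the work surface, if the arm or the gripper's body presses on something with over 40 N, if the wrist force passes 120 N, or if a joint passes its speed limit or range.

## Robot

A 6-joint arm with a two-finger parallel gripper is mounted at the origin on the work surface. World frame = base frame: x ahead of the robot, y to its left, z up, the work surface at z = 0. Lengths are in m, angles in rad, forces in N, time in s.
With the tool pointing down it reaches from about 0.275 to 0.825 m from the base axis. Payload 4.9 kg.
Tool frame: the origin (TCP) lies midway between the tips of the shut fingers; the grasp point (between the pads) lies 19 mm behind it; z points along the fingers, y is the line along which they close (so a half turn about z gives the same grasp; the last joint's range is limited). The gripper opens to 85 mm and grips with 20 to 120 N. Pads are 22 mm wide; open, the fingers measure 114 mm over their backs; the gripper's body (76 mm by 85 mm) begins 54 mm behind the grasp point. The pads swing forward as they close: fully open they stand 13 mm farther back than shut.
Start: joints at [1.204, 0.326, -0.193, 1.052, 0, 1.437], TCP at [0.127, 0.535, 0.231] pointing down, gripper open.
Joint ranges: [-2.65, 2.65], [-0.97, 1.79], [-1.3, 1.35], [-1.93, 2.1], [-1.47, 1.37], [-3.14, 3.14]. Speed limits (rad/s): [2.57, 2.57, 3.14, 3.14, 3.14, 3.14].

## Interface

Orientations are given as [roll, pitch, yaw] about the fixed x, y, z axes, in that order (R = Rz(yaw) Ry(pitch) Rx(roll)).
In Python, from bench import arm, vision gives the robot as it stands (arm), with the cameras (vision).
- The arm moves only by the shell command python3 steer.py [OPENING] [FORCE], which reads ROWS from standard input. ROWS is a JSON list of rows, 1 to 20 of them, each an object with the fields dx, dy, dz (the shift in fractions of the full range, 1 being 0.6 m), drx, dry, drz (a rotation vector in fractions of the full range, 1 being 4 rad); a field left out counts as zero; each row is the pose to reach, as a shift and turn from the pose commanded when the command began, along the tool's axes at that moment; what a row does not reach only later rows make up. A row lasts 1/8 s, in which the tool goes at most 0.0625 m and 0.188 rad, less where a joint would pass 70% of its speed; a pose out of reach is approached as far as the arm can. OPENING is the finger opening in m, set as the command begins (- or left out keeps the last). The fingers move at their own pace and stop on an object; FORCE is the grip in N (left out, the last holds). Time passes only in rows, so rows that do not move let the fingers close. It prints the time, the measured TCP pose, the force, the opening and the grip force at its end. A shift or turn number past 1, either way, is cut back to 1. Input that does not fit is refused with a message, and nothing moves.
- arm.observe(): the state, without advancing time (a new reading comes with each control period).
- vision.camera(name): name is "scene" or "side" or "wrist"; returns the picture (384x512x3 uint8, red, green, blue); there is no depth.
- vision.camera_model(name): a dict with "K" (3x3 intrinsics, pixels), "R" (3x3) and "t" (3): a world point X has camera coordinates R X + t; the wrist camera has in their place "T_tool_cam" (4x4, takes a point from camera to tool coordinates, whose origin is the TCP and whose axes are the flange's). Camera axes: x right, y down, z forward; pixel columns grow to the right and rows downward; lengths in m; the calibration is good to about 2 mm. A picture is of the moment at which its call begins: read the wrist's pose just before it. camera_model takes no time and is no camera call.
- arm.hand_in(): hands the job in; it is judged then, once.
The state is a dict: "time": time; "joint_pos": joint angles; "joint_velocities": joint speeds; "tau": joint torques, N m; "tool_pos": TCP position; "tool_rot": TCP orientation; "ft_force": force on the tool from outside, world axes, zero at the start; "moment": the same for the moment, N m; "opening": finger opening in m; "finger_force": force on a finger pad.
Only numpy, scipy, OpenCV 4.12 (cv2) and the standard library are available. Lean on these libraries where they do the work, as an engineer would, in place of code of your own. Each camera call takes 0.05 s, during which the arm holds its last target. There are 200 camera calls.

## Working session

There is one attempt and no reset: what is moved stays moved. The work goes in short steps, Python scripts to look and compute and a shell command to move; the robot and the scene stay as the last step left them, time stands still between calls to the robot, and variables do not carry over. Pictures are saved under pics/ and viewed, at most 10 in all, crops included, and the job is handed in when it is done.

```bash
ls; mkdir -p pics; python3 - <<'E'
from bench import arm, vision
import cv2,numpy as np
s=arm.observe(); print(s)
for n in("scene","side","wrist"):
    im=vision.camera(n); cv2.imwrite(f"pics/{n}0.png",im[:,:,::-1]); m=vision.camera_model(n); print(n,{k:np.round(v,4).tolist() for k,v in m.items()})
a=cv2.imread("pics/scene0.png");
E
```

```text
bench.py
pics
steer.py
{'time': 0.0, 'joint_pos': array([ 1.20380226e+00,  3.26913624e-01, -1.93609157e-01,  1.05197524e+00,
       -2.50812481e-05,  1.43658732e+00]), 'joint_velocities': array([ 0.00089652, -0.00103393, -0.0014554 ,  0.00011619,  0.00044821,
        0.00129256]), 'tau': array([ 4.49378358e-04, -4.43397260e+01,  2.62441224e+01,  1.53172191e-02,
       -3.86443355e-05, -1.12463144e-05]), 'tool_pos': array([0.12666826, 0.53461479, 0.2305087 ]), 'tool_rot': array([-3.13990291e+00, -2.02841329e-04,  2.90880744e+00]), 'ft_force': array([0.16033299, 0.45199709, 0.26131599]), 'moment': array([-0.01895079, -0.02627892, -0.04758032]), 'finger_force': 0.0, 'opening': 0.08550952297312706}
scene {'K': [[394.8722, 0.0, 253.0752], [0.0, 394.8722, 192.214], [0.0, 0.0, 1.0]], 'R': [[-0.6822, 0.7309, -0.0225], [0.5105, 0.454, -0.7302], [-0.5235, -0.5096, -0.6829]], 't': [0.3657, -0.1784, 1.2454]}
side {'K': [[359.6968, 0.0, 254.9206], [0.0, 359.6968, 193.6797], [0.0, 0.0, 1.0]], 'R': [[0.9995, -0.0306, 0.0076], [-0.0103, -0.5456, -0.838], [0.0298, 0.8375, -0.5456]], 't': [-0.5177, 0.1192, 1.0661]}
wrist {'K': [[306.4687, 0.0, 253.7707], [0.0, 306.4687, 195.1375], [0.0, 0.0, 1.0]], 'T_tool_cam': [[-0.0005, -0.9542, -0.2993, 0.0773], [1.0, -0.0004, -0.0006, -0.0001], [0.0004, -0.2993, 0.9542, -0.1426], [0.0, 0.0, 0.0, 1.0]]}
```

View pics/scene0.png

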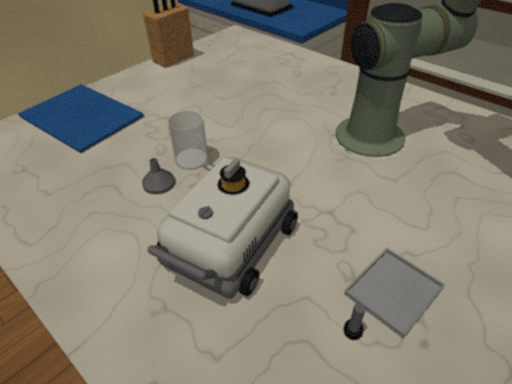

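View pics/side0.png

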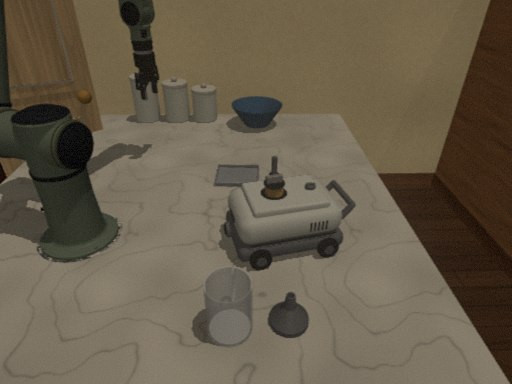

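The scene view shows the cleaner with the cap at about (233,172), the tray at (394,290), the nozzle at (355,325), the jug at (188,140) and the funnel at (158,178). In the side view the cap is at about (274,183) and the tray at (237,175), with the nozzle stem behind the cap.

```bash
cat > h.py <<'E'
import cv2,numpy as np
from bench import arm, vision
from scipy.spatial.transform import Rotation as Ro
def ray(n,uv,pose=None):
    m=vision.camera_model(n); d=np.linalg.inv(m["K"])@np.r_[uv,1]
    if n!="wrist": return -m["R"].T@m["t"], m["R"].T@d
    p,r=pose; R=Ro.from_euler("xyz",r).as_matrix(); T=m["T_tool_cam"]
    return p+R@T[:3,3], R@T[:3,:3]@d
def plane(n,uv,z,pose=None):
    c,d=ray(n,uv,pose); return c+d*(z-c[2])/d[2]
def cross(a,b):
    (c1,d1),(c2,d2)=a,b
    k=np.linalg.lstsq(np.c_[d1,-d2],c2-c1,rcond=None)[0]
    p,q=c1+k[0]*d1,c2+k[1]*d2; return (p+q)/2,np.linalg.norm(p-q)
E
python3 - <<'E'
from h import *
a=cv2.imread("pics/scene0.png"); b=cv2.imread("pics/side0.png")
c=lambda im,x,y,w,h,k:cv2.resize(im[y:y+h,x:x+w],None,fx=k,fy=k,interpolation=cv2.INTER_CUBIC)
t=np.hstack([c(a,200,145,80,60,5),c(b,235,145,80,60,5)])
u=np.hstack([c(a,330,240,133,100,3)[:300,:400],c(b,205,150,100,75,4)])
cv2.imwrite("pics/m1.png",np.vstack([t,u]))
E
```

```text
Traceback (most recent call last):
ValueError: all the input array dimensions except for the concatenation axis must match exactly, but along dimension 1, the array at index 0 has size 800 and the array at index 1 has size 799
```

```bash
python3 - <<'E'
from h import *
a=cv2.imread("pics/scene0.png"); b=cv2.imread("pics/side0.png")
c=lambda im,x,y,w,h,k:cv2.resize(cv2.resize(im[y:y+h,x:x+w],None,fx=k,fy=k,interpolation=cv2.INTER_CUBIC),(400,300))
cv2.imwrite("pics/m1.png",np.vstack([np.hstack([c(a,200,145,80,60,5),c(b,235,145,80,60,5)]),np.hstack([c(a,330,240,132,99,3),c(b,205,150,100,75,4)])]))
E
```

```text
(no output)
```

View pics/m1.png

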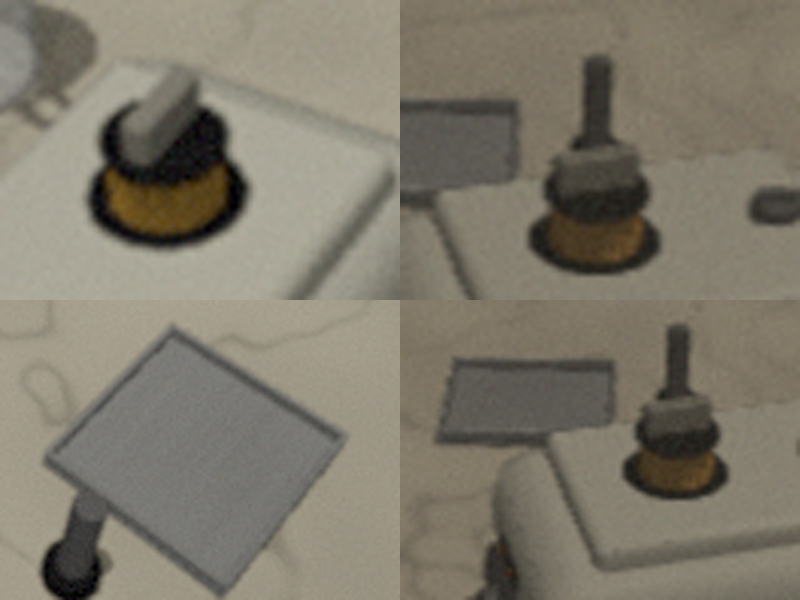

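```bash
python3 - <<'E'
from h import *
np.set_printoptions(precision=4,suppress=True)
S=[(387.1,249.2),(443.9,284.6),(403.3,336.7),(345.5,292.1)]
P=np.array([plane("scene",u,.016) for u in S]); print("tray",P[:,:2],P.mean(0),np.linalg.norm(P-np.roll(P,-1,0),axis=1))
Q=np.array([plane("side",u,.016) for u in [(218.75,165),(258.75,165.5),(258,185.75),(214.25,185)]]); print("side",Q[:,:2],Q.mean(0))
print("cap scene",plane("scene",(232.6,173),.1905),"side",plane("side",(235+197/5,145+190/5),.1905))
print(cross(ray("scene",(232.6,173)),ray("side",(235+197/5,145+190/5))))
w0,w1=plane("scene",(200+140/5,145+125/5),.214),plane("scene",(200+181/5,145+75/5),.214);print("wing",w0,w1,np.degrees(np.arctan2(*(w1-w0)[1::-1])))
print("dial",plane("scene",(206,211),.173))
print("nozzle",plane("scene",(330+89/3.03,240+205/3.03),.09),plane("scene",(330+70/3.03,240+275/3.03),.01))
E
```

```text
tray [[0.3826 0.2729]
 [0.3879 0.4071]
 [0.5494 0.3998]
 [0.5403 0.2658]] [0.4651 0.3364 0.016 ] [0.1342 0.1616 0.1343 0.1579]
side [[0.3893 0.3906]
 [0.5445 0.384 ]
 [0.5359 0.2352]
 [0.3814 0.243 ]] [0.4628 0.3132 0.016 ]
cap scene [ 0.5655 -0.0257  0.1905] side [ 0.5671 -0.033   0.1905]
(array([ 0.5659, -0.0276,  0.1883]), np.float64(0.003720834680059147))
wing [ 0.5837 -0.0188  0.214 ] [ 0.5494 -0.0292  0.214 ] -162.96425899372326
dial [0.6678 0.0016 0.173 ]
nozzle [0.5978 0.321  0.09  ] [0.5992 0.3228 0.01  ]
```

Both views put the cap at about (0.566, -0.027) with its wing near 17°, and the tray at (0.465, 0.336) with sides of 0.160 and 0.134, which fits its given size. I'll move to hover above the cap and use the wrist camera.

The manual's scale: shifts go in shares of 0.6 m and turns go in shares of 4 rad. Converting my numbers, -0.557 m is -0.9283, -0.447 m is -0.745, -0.529 rad is -0.1323.

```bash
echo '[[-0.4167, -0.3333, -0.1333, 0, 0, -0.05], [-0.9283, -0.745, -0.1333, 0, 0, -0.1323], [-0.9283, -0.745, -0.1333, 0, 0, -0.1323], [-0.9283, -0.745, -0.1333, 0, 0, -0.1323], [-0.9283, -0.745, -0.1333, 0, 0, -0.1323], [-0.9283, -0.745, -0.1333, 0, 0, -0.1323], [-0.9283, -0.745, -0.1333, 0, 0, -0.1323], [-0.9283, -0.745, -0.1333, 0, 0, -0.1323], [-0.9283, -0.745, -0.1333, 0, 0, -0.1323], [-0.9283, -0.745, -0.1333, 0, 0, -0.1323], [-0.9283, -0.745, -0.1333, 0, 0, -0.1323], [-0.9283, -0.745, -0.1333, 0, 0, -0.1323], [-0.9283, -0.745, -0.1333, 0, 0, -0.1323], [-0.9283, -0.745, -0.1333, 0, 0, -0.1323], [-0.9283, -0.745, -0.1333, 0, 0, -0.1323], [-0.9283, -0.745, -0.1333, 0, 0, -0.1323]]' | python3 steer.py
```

```text
refused: ROWS must be a list of objects with named fields. Nothing was moved.
```

Wrong form. The message asks for a list of objects with named fields, so I'll send the same numbers that way.

```bash
echo '[{"dx": -0.4167, "dy": -0.3333, "dz": -0.1333, "drz": -0.05}, {"dx": -0.9283, "dy": -0.745, "dz": -0.1333, "drz": -0.1323}, {"dx": -0.9283, "dy": -0.745, "dz": -0.1333, "drz": -0.1323}, {"dx": -0.9283, "dy": -0.745, "dz": -0.1333, "drz": -0.1323}, {"dx": -0.9283, "dy": -0.745, "dz": -0.1333, "drz": -0.1323}, {"dx": -0.9283, "dy": -0.745, "dz": -0.1333, "drz": -0.1323}, {"dx": -0.9283, "dy": -0.745, "dz": -0.1333, "drz": -0.1323}, {"dx": -0.9283, "dy": -0.745, "dz": -0.1333, "drz": -0.1323}, {"dx": -0.9283, "dy": -0.745, "dz": -0.1333, "drz": -0.1323}, {"dx": -0.9283, "dy": -0.745, "dz": -0.1333, "drz": -0.1323}, {"dx": -0.9283, "dy": -0.745, "dz": -0.1333, "drz": -0.1323}, {"dx": -0.9283, "dy": -0.745, "dz": -0.1333, "drz": -0.1323}, {"dx": -0.9283, "dy": -0.745, "dz": -0.1333, "drz": -0.1323}, {"dx": -0.9283, "dy": -0.745, "dz": -0.1333, "drz": -0.1323}, {"dx": -0.9283, "dy": -0.745, "dz": -0.1333, "drz": -0.1323}, {"dx": -0.9283, "dy": -0.745, "dz": -0.1333, "drz": -0.1323}]' | python3 steer.py
python3 - <<'E'
from h import *
s=arm.observe(); im=vision.camera("wrist"); cv2.imwrite("pics/w1.png",im[:,:,::-1]); np.savez("w1",p=s["tool_pos"],r=s["tool_rot"]); print(s["joint_pos"],s["tool_pos"],s["tool_rot"])
E
```

```text
time: 2.15
tool_pos: [0.5652, -0.0272, 0.3116]
tool_rot: [3.142, 0.0, -2.844]
ft_force: [-0.5, -0.2, -0.1]
opening: 0.0853
finger_force: 0.0
[-1.78495498e-01  3.18411130e-01  1.38647524e-03  1.25368667e+00
  6.44746361e-05 -4.76314714e-01] [ 0.56518992 -0.02716097  0.31155473] [ 3.14157433e+00  1.05104980e-04 -2.84377344e+00]
```

View pics/w1.png

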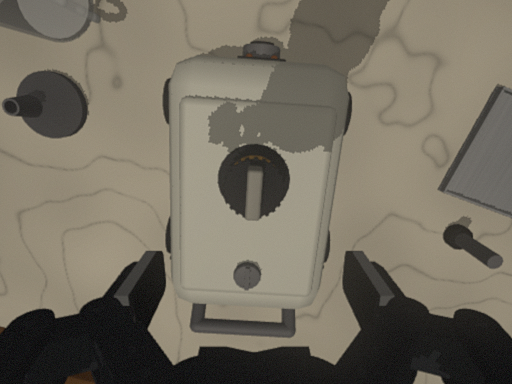

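The wrist view shows the wing in grey from about (256,166) to (253,219), standing on the black flange around (254,183). The nozzle is at (480,248) and the tray is at the right.

```bash
python3 - <<'E'
from h import *
np.set_printoptions(precision=4,suppress=True)
f=np.load("w1.npz"); po=(f["p"],f["r"])
im=cv2.imread("pics/w1.png"); g=cv2.cvtColor(im,6); x0,y0=215,140
c=g[y0:225,x0:292]; 
m=((c>85)&(cv2.cvtColor(im,cv2.COLOR_BGR2HSV)[y0:225,x0:292,1]<90)).astype(np.uint8)
m=cv2.morphologyEx(m,cv2.MORPH_OPEN,np.ones((3,3),np.uint8))
n,l,st,ce=cv2.connectedComponentsWithStats(m); k=l[195-y0,254-x0]; print(st[k],ce[k]+[x0,y0])
pts=np.argwhere(l==k)[:,::-1]+[x0,y0]
r=cv2.minAreaRect(pts.astype(np.float32)); print(r)
b=cv2.boxPoints(r); b=b[np.argsort(b[:,1])]; A,B=b[:2].mean(0),b[2:].mean(0)
W=[plane("wrist",u,.214,po) for u in(A,B)]; print(W,(W[0]+W[1])/2,np.linalg.norm(W[0]-W[1]),np.degrees(np.arctan2(*(W[0]-W[1])[1::-1])))
print("dial",plane("wrist",(247.5,275),.173,po))
cv2.imwrite("pics/z.png",np.hstack([cv2.resize(im[y0:225,x0:292],None,fx=5,fy=5),cv2.resize((l==k).astype(np.uint8)[:,:,None]*np.uint8([255]*3),None,fx=5,fy=5)]))
E
```

```text
[   0    0   77   85 3123] [252.5046 187.4617]
((253.0, 182.0), (84.0, 76.0), 90.0)
[array([ 0.5205, -0.0413,  0.214 ]), array([ 0.588 , -0.0207,  0.214 ])] [ 0.5542 -0.031   0.214 ] 0.07053459146255758 -163.0108189609503
dial [ 0.6613 -0.0044  0.173 ]
```

View pics/z.png

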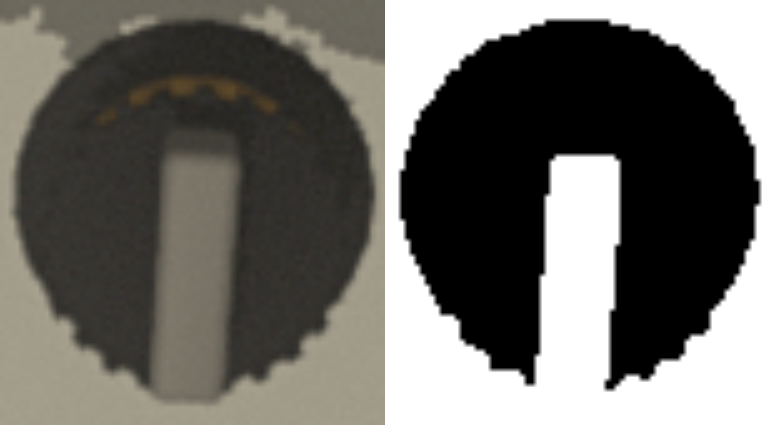

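```bash
python3 - <<'E'
from h import *
np.set_printoptions(precision=4,suppress=True)
f=np.load("w1.npz"); po=(f["p"],f["r"])
W=[plane("wrist",u,.214,po) for u in((255.3,171),(252.9,220))]; c=(W[0]+W[1])/2; print(c,np.linalg.norm(W[0]-W[1]),np.degrees(np.arctan2(*(W[0]-W[1])[1::-1])))
R=Ro.from_euler("xyz",po[1]).as_matrix(); print("tool yaw deg",np.degrees(po[1][2]),"shift tool",R.T@(np.array([*c[:2],.196])-po[0]))
E
```

```text
[ 0.564  -0.0271  0.214 ] 0.04228658563398879 -165.62398196055744
tool yaw deg -162.93621571980395 shift tool [0.0011 0.0004 0.1156]
```

To row units: 0.1136 m is 0.1893, 0.108 m is 0.18, 0.047 rad is 0.0118.

```bash
echo '[{"dx": 0.0017, "dy": 0.0007, "dz": 0.0833, "drz": 0.0118}, {"dx": 0.0017, "dy": 0.0007, "dz": 0.1333, "drz": 0.0118}, {"dx": 0.0017, "dy": 0.0007, "dz": 0.1667, "drz": 0.0118}, {"dx": 0.0017, "dy": 0.0007, "dz": 0.18, "drz": 0.0118}, {"dx": 0.0017, "dy": 0.0007, "dz": 0.1893, "drz": 0.0118}, {"dx": 0.0017, "dy": 0.0007, "dz": 0.1893, "drz": 0.0118}, {"dx": 0.0017, "dy": 0.0007, "dz": 0.1893, "drz": 0.0118}]' | python3 steer.py 0.06
echo '[{}, {}, {}, {}, {}, {}, {}, {}]' | python3 steer.py 0.0 20
python3 - <<'E'
from h import *
s=arm.observe();print(s["ft_force"],s["moment"],s["finger_force"])
cv2.imwrite("pics/w2.png",vision.camera("wrist")[:,:,::-1])
E
```

```text
time: 3.08
tool_pos: [0.5652, -0.0282, 0.1985]
tool_rot: [-3.141, 0.001, -2.892]
ft_force: [0.4, -0.1, -0.4]
opening: 0.06
finger_force: 0.0
time: 4.08
tool_pos: [0.5647, -0.0281, 0.1979]
tool_rot: [3.142, 0.0, -2.892]
ft_force: [-0.8, 1.6, 3.7]
opening: 0.0125
finger_force: 25.8
[-0.84509724  1.56620528  3.66080985] [0.24446639 0.19703924 0.0279428 ] 25.81481248140335
```

To row units: 0.003 m is 0.005, 0.002 m is 0.0033.

```bash
echo '[{}, {}, {"dz": 0.0033}, {"dz": 0.005}, {"dz": 0.005}]' | python3 steer.py - 40
echo '[{"dz": 0.0017}, {"dz": 0.0033}, {"dz": 0.0033}, {"dz": 0.0033}]' | python3 steer.py
python3 -c "
from h import *
s=arm.observe();print(s['tool_pos'],s['ft_force'],s['moment'])"
```

```text
time: 4.75
tool_pos: [0.5648, -0.0281, 0.1953]
tool_rot: [-3.142, 0.001, -2.892]
ft_force: [-1.7, 1.8, 7.8]
opening: 0.0122
finger_force: 45.8
time: 5.25
tool_pos: [0.5648, -0.0281, 0.1936]
tool_rot: [-3.141, 0.001, -2.892]
ft_force: [-2.7, 2.7, 9.8]
opening: 0.0121
finger_force: 46.0
[ 0.56483604 -0.02805265  0.19359703] [-2.72522212  2.65352542  9.78149354] [ 0.36569366  0.54316774 -0.002758  ]
```

To row units: 0.001 m is 0.0017, 0.0006 m is 0.001.

```bash
echo '[{"dx": 0.0005, "dy": 0.001, "dz": 0.0017}, {"dx": 0.0005, "dy": 0.001, "dz": 0.0017}, {"dx": 0.0005, "dy": 0.001, "dz": 0.0017}]' | python3 steer.py
echo '[{"drz": -0.0125}, {"drz": -0.025}, {"drz": -0.0375}, {"drz": -0.05}, {"drz": -0.05}]' | python3 steer.py
python3 -c "
from h import *
s=arm.observe();print(s['tool_pos'],s['ft_force'],s['moment'],s['tool_rot'][2])"
```

```text
time: 5.62
tool_pos: [0.5647, -0.028, 0.1928]
tool_rot: [-3.14, 0.001, -2.892]
ft_force: [-2.9, 0.6, 10.5]
opening: 0.0117
finger_force: 46.2
time: 6.25
tool_pos: [0.5653, -0.0282, 0.193]
tool_rot: [-3.139, 0.002, -2.692]
ft_force: [-1.5, 0.5, 9.2]
opening: 0.0121
finger_force: 46.1
[ 0.56525332 -0.02819434  0.19304521] [-1.50809203  0.51480013  9.20430579] [0.02797893 0.2717629  0.01652337] -2.6923488902807162
```

To row units: 0.0005 m is 0.0008, -0.3 rad is -0.075.

```bash
echo '[{"dz": 0.0008, "drz": -0.015}, {"dz": 0.0008, "drz": -0.03}, {"dz": 0.0008, "drz": -0.045}, {"dz": 0.0008, "drz": -0.06}, {"dz": 0.0008, "drz": -0.075}, {"dz": 0.0008, "drz": -0.075}]' | python3 steer.py
python3 -c "
from h import *
s=arm.observe();print(s['tool_pos'],s['ft_force'],s['moment'],s['tool_rot'][2]+2.892)"
```

```text
time: 7.0
tool_pos: [0.5655, -0.0283, 0.1927]
tool_rot: [-3.138, 0.001, -2.392]
ft_force: [-1.4, -0.4, 9.2]
opening: 0.0116
finger_force: 46.2
[ 0.56553718 -0.02831946  0.19268895] [-1.43367203 -0.43667892  9.22384064] [0.02886694 0.13503872 0.01184703] 0.4996839391698451
```

To row units: -0.08 rad is -0.02.

```bash
echo '[{"drz": -0.01}, {"drz": -0.02}, {"drz": -0.02}]' | python3 steer.py
python3 -c "
from h import *
s=arm.observe();print(s['tool_pos'],s['ft_force'],s['moment'],s['tool_rot'][2]+2.892)"
```

```text
time: 7.38
tool_pos: [0.5656, -0.0284, 0.1927]
tool_rot: [-3.138, 0.001, -2.313]
ft_force: [-1.0, 1.1, 10.7]
opening: 0.0119
finger_force: 46.2
[ 0.56555897 -0.028374    0.19270059] [-1.03230983  1.08729608 10.65943095] [0.00725729 0.22786778 0.05456878] 0.5794681217834201
```

To row units: -0.08 rad is -0.02.

```bash
cat > r.py <<'E'
from h import *
s=arm.observe();print("Z",s['tool_pos'].round(4),s['ft_force'].round(1),s['moment'].round(3),round(s['tool_rot'][2]+2.892,3))
E
echo '[{"drz": -0.0075}, {"drz": -0.015}, {"drz": -0.02}]' | python3 steer.py >/dev/null; python3 r.py
```

```text
Z [ 0.5656 -0.0284  0.1927] [-1.  -0.   9.8] [ 0.021  0.104 -0.053] 0.66
```

To row units: -0.08 rad is -0.02.

```bash
echo '[{"drz": -0.0075}, {"drz": -0.015}, {"drz": -0.02}]' | python3 steer.py >/dev/null; python3 r.py
```

```text
Z [ 0.5656 -0.0284  0.1927] [-0.5  0.4 10.2] [ 0.009  0.132 -0.024] 0.74
```

To row units: -0.08 rad is -0.02.

```bash
echo '[{"drz": -0.0075}, {"drz": -0.015}, {"drz": -0.02}]' | python3 steer.py >/dev/null; python3 r.py
```

```text
Z [ 0.5654 -0.0283  0.1927] [-1.3  0.7 10.3] [ 0.088  0.331 -0.145] 0.82
```

To row units: -0.02 rad is -0.005.

```bash
echo '[{}, {"drz": -0.005}, {"drz": -0.005}]' | python3 steer.py >/dev/null; python3 r.py
```

```text
Z [ 0.5651 -0.0281  0.1927] [-1.7 -0.2 11. ] [ 0.15   0.423 -0.115] 0.839
```

To row units: -0.02 rad is -0.005.

```bash
echo '[{"drz": -0.005}, {"drz": -0.005}]' | python3 steer.py >/dev/null; python3 r.py
```

```text
Z [ 0.5651 -0.0281  0.1927] [-3.   0.8 11.3] [ 0.199  0.445 -0.407] 0.859
```

Resistance now builds against the turn, to −0.41 N m at 0.86 rad (49°). This is the stop. I'll back off slightly to unload the lugs and then let the cap rise.

To row units: 0.04 rad is 0.01.

```bash
echo '[{"drz": 0.005}, {"drz": 0.01}, {"drz": 0.01}]' | python3 steer.py >/dev/null; python3 r.py
echo '[{"dz": -0.0017, "drz": 0.01}, {"dz": -0.0033, "drz": 0.01}, {"dz": -0.005, "drz": 0.01}, {"dz": -0.005, "drz": 0.01}]' | python3 steer.py; python3 r.py
```

```text
Z [ 0.5651 -0.0281  0.1926] [-2.2 -0.3 10.2] [ 0.033  0.321 -0.029] 0.819
time: 10.0
tool_pos: [0.5651, -0.0281, 0.1953]
tool_rot: [-3.139, 0.0, -2.113]
ft_force: [-1.4, 0.3, 8.4]
opening: 0.0121
finger_force: 45.9
Z [ 0.5651 -0.0281  0.1953] [-1.4  0.3  8.4] [ 0.044  0.172 -0.009] 0.779
```

To row units: -0.003 m is -0.005, -0.002 m is -0.0033, -0.02 rad is -0.005.

```bash
echo '[{"drz": -0.005}, {"dz": -0.0017, "drz": -0.005}, {"dz": -0.0033, "drz": -0.005}, {"dz": -0.005, "drz": -0.005}, {"dz": -0.005, "drz": -0.005}]' | python3 steer.py>/dev/null; python3 r.py
echo '[{"dz": -0.0017}, {"dz": -0.0033}, {"dz": -0.0033}]' | python3 steer.py>/dev/null; python3 r.py
```

```text
Z [ 0.5651 -0.0282  0.198 ] [ 0.1 -0.   5.1] [ 0.036  0.016 -0.033] 0.799
Z [ 0.5651 -0.0281  0.1997] [1.1 0.4 4.2] [-0.138 -0.329  0.02 ] 0.799
```

To row units: -0.003 m is -0.005, -0.002 m is -0.0033.

```bash
echo '[{"dz": -0.0017}, {"dz": -0.0033}, {"dz": -0.005}, {"dz": -0.005}]' | python3 steer.py>/dev/null; python3 r.py
echo '[{"dz": -0.0017}, {"dz": -0.0033}, {"dz": -0.0033}, {"dz": -0.0033}]' | python3 steer.py>/dev/null; python3 r.py
```

```text
Z [ 0.5644 -0.0278  0.2022] [ 2.6 -1.8  3.6] [-0.366 -0.612  0.024] 0.799
Z [ 0.5641 -0.0277  0.2039] [ 3.  -1.7 -1.1] [-0.308 -0.752 -0.027] 0.8
```

To row units: -0.001 m is -0.0017.

```bash
echo '[{"dy": -0.0017}, {"dy": -0.0017}, {"dy": -0.0017}]' | python3 steer.py; python3 r.py; python3 - <<'E'
from h import *
c=lambda im,x,y:cv2.resize(im[y:y+75,x:x+100,::-1],(400,300),interpolation=cv2.INTER_CUBIC)
cv2.imwrite("pics/m2.png",np.hstack([c(vision.camera("scene"),185,130),c(vision.camera("side"),225,135)]))
E
```

```text
time: 12.38
tool_pos: [0.5644, -0.0278, 0.2039]
tool_rot: [3.14, -0.0, -2.092]
ft_force: [-0.0, 1.2, 1.3]
opening: 0.0118
finger_force: 45.0
Z [ 0.5644 -0.0278  0.2039] [-0.   1.2  1.3] [ 0.109  0.026 -0.016] 0.8
```

View pics/m2.png

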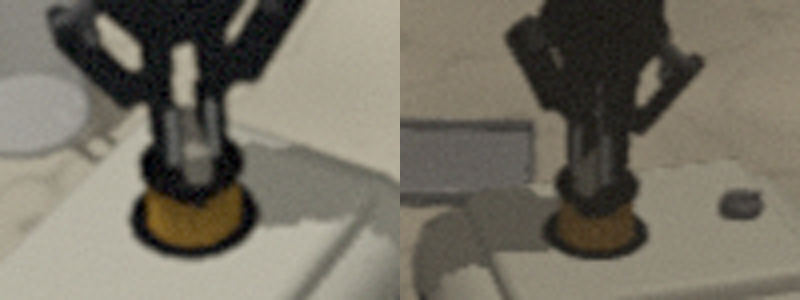

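The image shows the cap gripped upright over the brass neck, and the side load is gone. I'll lift it straight up.

To row units: -0.009 m is -0.015, -0.006 m is -0.01.

```bash
echo '[{"dz": -0.005}, {"dz": -0.01}, {"dz": -0.015}, {"dz": -0.015}]' | python3 steer.py; python3 r.py
```

```text
time: 12.98
tool_pos: [0.5653, -0.0282, 0.2135]
tool_rot: [-3.141, 0.0, -2.092]
ft_force: [-0.1, 0.3, -0.2]
opening: 0.0119
finger_force: 44.7
Z [ 0.5653 -0.0282  0.2135] [-0.1  0.3 -0.2] [-0.001  0.027  0.006] 0.8
```

To row units: -0.08 m is -0.1333, -0.06 m is -0.1.

```bash
echo '[{"dz": -0.0083}, {"dz": -0.0167}, {"dz": -0.0267}, {"dz": -0.0417}, {"dz": -0.0667}, {"dz": -0.1}, {"dz": -0.1333}, {"dz": -0.1333}, {"dz": -0.1333}]' | python3 steer.py; python3 r.py
```

```text
time: 14.1
tool_pos: [0.5649, -0.0281, 0.2929]
tool_rot: [3.141, -0.0, -2.092]
ft_force: [-0.7, 0.4, -1.0]
opening: 0.0121
finger_force: 44.8
Z [ 0.5649 -0.0281  0.2929] [-0.7  0.4 -1. ] [ 0.062  0.028 -0.032] 0.8
```

To row units: -0.326 m is -0.5433, 0.268 m is 0.4467.

```bash
echo '[{"dx": -0.05, "dy": 0.0417}, {"dx": -0.1083, "dy": 0.0883}, {"dx": -0.1667, "dy": 0.1367}, {"dx": -0.2333, "dy": 0.1917}, {"dx": -0.3, "dy": 0.2467}, {"dx": -0.3667, "dy": 0.3017}, {"dx": -0.4333, "dy": 0.3567}, {"dx": -0.4917, "dy": 0.405}, {"dx": -0.5433, "dy": 0.4467}, {"dx": -0.5433, "dy": 0.4467}, {"dx": -0.5433, "dy": 0.4467}]' | python3 steer.py
python3 - <<'E'
from h import *
s=arm.observe(); im=vision.camera("wrist"); cv2.imwrite("pics/w3.png",im[:,:,::-1]); np.savez("w3",p=s["tool_pos"],r=s["tool_rot"])
E
```

```text
time: 15.48
tool_pos: [0.4948, 0.3875, 0.2922]
tool_rot: [3.141, -0.002, -2.092]
ft_force: [1.0, -0.2, -0.6]
opening: 0.0116
finger_force: 44.7
```

View pics/w3.png

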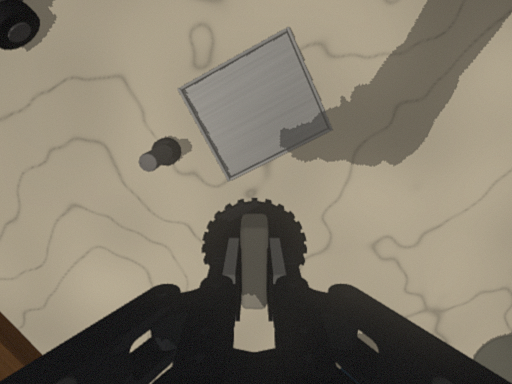

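The tray rim corners are at (289,28), (330,128), (230,179) and (180,89), with nothing in the tray. The cap's flange is centred near (254,250) and held straight.

```bash
python3 - <<'E'
from h import *
np.set_printoptions(precision=4,suppress=True)
f=np.load("w3.npz"); po=(f["p"],f["r"]); R=Ro.from_euler("xyz",po[1]).as_matrix()
P=np.array([plane("wrist",u,.016,po) for u in[(289,28),(330,128.5),(230,180),(180,89)]]); c=P.mean(0)
print(P[:,:2],c,np.linalg.norm(P-np.roll(P,-1,0),axis=1))
print("cap in tool",R.T@(plane("wrist",(254.5,250),po[0][2]-.004,po)-po[0]), "tray in tool",R.T@(c-po[0]))
E
```

```text
[[0.3766 0.2705]
 [0.3855 0.4046]
 [0.5387 0.3987]
 [0.5318 0.2627]] [0.4582 0.3341 0.016 ] [0.1344 0.1533 0.1361 0.1554]
cap in tool [0.0004 0.0009 0.004 ] tray in tool [0.064  0.005  0.2763]
```

To row units: 0.234 m is 0.39, 0.0625 m is 0.1042.

```bash
echo '[{"dx": 0.05, "dy": 0.0025, "dz": 0.0333}, {"dx": 0.1042, "dy": 0.005, "dz": 0.0833}, {"dx": 0.1042, "dy": 0.005, "dz": 0.15}, {"dx": 0.1042, "dy": 0.005, "dz": 0.2167}, {"dx": 0.1042, "dy": 0.005, "dz": 0.2833}, {"dx": 0.1042, "dy": 0.005, "dz": 0.3333}, {"dx": 0.1042, "dy": 0.005, "dz": 0.37}, {"dx": 0.1042, "dy": 0.005, "dz": 0.39}, {"dx": 0.1042, "dy": 0.005, "dz": 0.39}, {"dx": 0.1042, "dy": 0.005, "dz": 0.39}]' | python3 steer.py; python3 r.py
echo '[{"dz": 0.0033}, {"dz": 0.0067}, {"dz": 0.01}, {"dz": 0.0133}, {"dz": 0.015}, {"dz": 0.015}]' | python3 steer.py; python3 r.py
```

```text
time: 16.77
tool_pos: [0.4623, 0.3354, 0.0602]
tool_rot: [-3.141, 0.001, -2.093]
ft_force: [0.1, -0.6, -1.6]
opening: 0.012
finger_force: 44.7
Z [0.4623 0.3354 0.0602] [ 0.1 -0.6 -1.6] [ 0.011 -0.016  0.002] 0.799
time: 17.52
tool_pos: [0.4613, 0.3353, 0.05]
tool_rot: [3.141, -0.0, -2.092]
ft_force: [0.3, 0.5, -0.9]
opening: 0.0116
finger_force: 44.7
Z [0.4613 0.3353 0.05  ] [ 0.3  0.5 -0.9] [0.025 0.008 0.005] 0.8
```

Still no contact at 0.050. I'll look from the side for position, then feel downwards.

To row units: 0.002 m is 0.0033, 0.001 m is 0.0017.

```bash
echo '[{"dz": 0.0017}, {"dz": 0.0033}, {"dz": 0.0033}, {"dz": 0.0033}]' | python3 steer.py>/dev/null; python3 r.py
echo '[{"dz": 0.0017}, {"dz": 0.0017}]' | python3 steer.py>/dev/null; python3 r.py
```

```text
Z [0.4614 0.3353 0.0482] [-1.1 -0.1 -0.6] [ 0.006 -0.027  0.046] 0.8
Z [0.4614 0.3353 0.0471] [ 0.3  0.2 -0.6] [0.002 0.003 0.033] 0.8
```

To row units: 0.001 m is 0.0017, 0.0005 m is 0.0008.

```bash
echo '[{"dz": 0.0008}, {"dz": 0.0017}, {"dz": 0.0017}]' | python3 steer.py>/dev/null; python3 r.py; python3 - <<'E'
from h import *
c=lambda im,x,y:cv2.resize(im[y:y+90,x:x+120,::-1],(400,300),interpolation=cv2.INTER_CUBIC)
cv2.imwrite("pics/m3.png",np.hstack([c(vision.camera("scene"),335,235),c(vision.camera("side"),180,110)]))
E
```

```text
Z [0.4614 0.3353 0.0461] [ 0.2  0.4 -0.8] [-0.011  0.025  0.012] 0.8
```

View pics/m3.png

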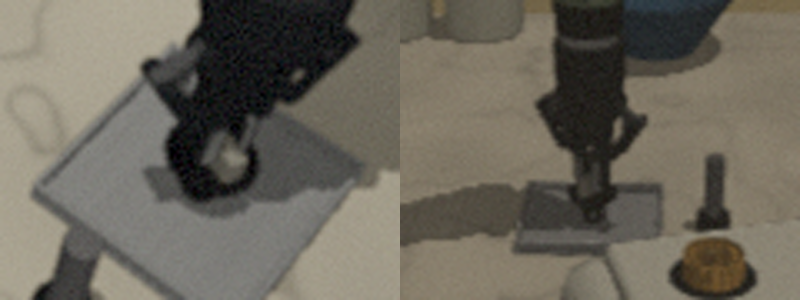

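The cap is just above the tray floor and near its middle, the nozzle is standing, and the neck is open. I'll feel down in 1 mm steps.

To row units: 0.001 m is 0.0017, 0.0005 m is 0.0008.

```bash
echo '[{"dz": 0.0008}, {"dz": 0.0017}, {"dz": 0.0017}]' | python3 steer.py>/dev/null; python3 r.py
```

```text
Z [0.4615 0.3354 0.0454] [-0.7 -0.3  2.5] [-0.085  0.182  0.041] 0.8
```

To row units: 0.001 m is 0.0017, 0.0005 m is 0.0008.

```bash
echo '[{"dz": 0.0008}, {"dz": 0.0017}, {"dz": 0.0017}]' | python3 steer.py>/dev/null; python3 r.py
```

```text
Z [0.4615 0.3354 0.0443] [0.1 0.4 2.1] [-0.026  0.176  0.017] 0.8
```

To row units: -0.0005 m is -0.0008.

```bash
echo '[{"dz": -0.0008}, {"dz": -0.0008}]' | python3 steer.py >/dev/null; python3 r.py; echo '[{}, {}, {}, {}]' | python3 steer.py 0.03; python3 r.py
```

```text
Z [0.4615 0.3354 0.0448] [-0.8  0.3  2.7] [-0.047  0.16   0.044] 0.8
time: 20.25
tool_pos: [0.4614, 0.3353, 0.0446]
tool_rot: [3.142, -0.0, -2.092]
ft_force: [-0.0, 0.6, -0.8]
opening: 0.0302
finger_force: 0.0
Z [0.4614 0.3353 0.0446] [-0.   0.6 -0.8] [ 0.022  0.023 -0.008] 0.8
```

To row units: -0.2 m is -0.3333, -0.15 m is -0.25.

```bash
echo '[{"dz": -0.0083}, {"dz": -0.025}, {"dz": -0.05}, {"dz": -0.1}, {"dz": -0.1667}, {"dz": -0.25}, {"dz": -0.3333}, {"dz": -0.3333}, {"dz": -0.3333}]' | python3 steer.py; python3 - <<'E'
from h import *
s=arm.observe(); im=vision.camera("wrist"); np.savez("w4",p=s["tool_pos"],r=s["tool_rot"])
c=lambda im:cv2.resize(im[:,:,::-1],(400,300))
d=lambda im,x,y:cv2.resize(im[y:y+90,x:x+120,::-1],(400,300),interpolation=cv2.INTER_CUBIC)
A,B=vision.camera("scene"),vision.camera("side")
cv2.imwrite("pics/m4.png",np.vstack([np.hstack([c(im),c(A)]),np.hstack([d(A,335,235),d(B,180,110)])]))
E
```

```text
time: 21.38
tool_pos: [0.4613, 0.3353, 0.2452]
tool_rot: [-3.141, 0.001, -2.092]
ft_force: [-0.1, -0.3, 0.7]
opening: 0.0297
finger_force: 0.0
```

View pics/m4.png

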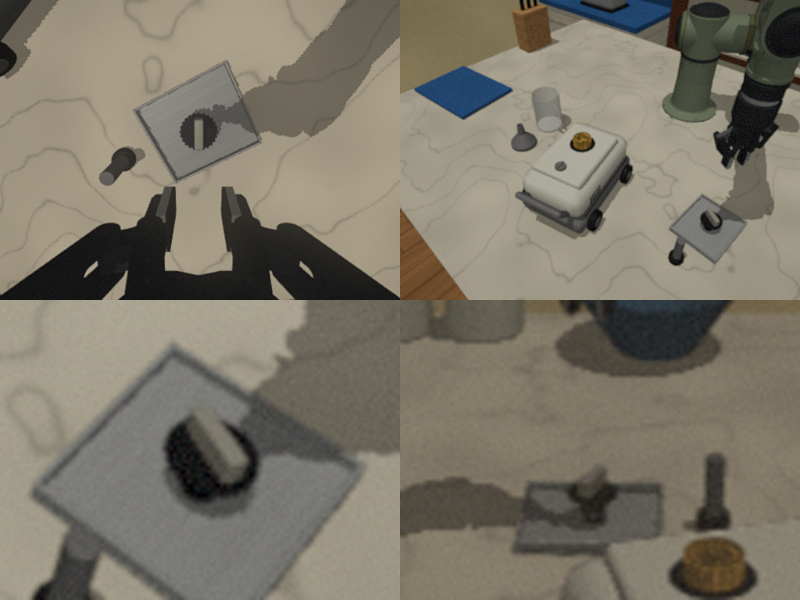

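The cap stands upright, wing up, in the middle of the tray. The neck is open, the bystanders have not moved and the gripper is clear, so I'll hand in.

```bash
python3 -c "
from bench import arm, vision
print(arm.hand_in())"
```

```text
the job is handed in; nothing more can be done
None
```

The cap was pressed down, turned about 47° anticlockwise to the stop, lifted out, and now stands wing up in the middle of the tray, with the jug, funnel and nozzle untouched; handed in at about 21 s, no verdict returned.

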